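# Turn the nested job tote and stack it on its lugs

### The job

Two empty job totes have been left nested one inside the other in the slatted bay on the jeweller's bench. Lift the upper one out, stand it on the black rubber mat and let it go, then take it by its other end and put it back gently on the lower tote turned end for end, so that its feet stand level on the rim lugs and it no longer drops inside. Leave the lower tote in the bay with the steel block in it, and disturb nothing else on the bench.

Things in the scene. Friction and masses are not known exactly. Their poses are not given: they have to be found in the camera images.
- upper: Upper tote: grey plastic, open, 0.2-0.4 kg, same as the lower. 196 long (own x, over the grips), 130 wide (y), 80 high; origin: centre of its underside, z up. Up to z=37 a tub tapering from 164x92 to 156x84 at the base; there a flat shoulder widens to an upright band 184x124, walls 3. Same way round as the lower it nests: shoulder on the other's rim, origin 43 above the other's
- lower: Lower tote, same kind and same way round as the upper at the start. It stands loose on the bay's base board with 7 to 8 play all round. Origin: centre of its underside, 9 above the bench; its x axis points away from the robot. With the upper turned half a turn about z, the upper's feet land on this one's lugs and its origin is 72 above this one's; play then 2 either way along y, 5 along x
- upper_grip_a (a point): Top centre of the upper tote's hand grip at its own x=-91, z=80: at the start at the open front of the bay, nearest the robot. The grip is a solid block 14 thick along x, 60 wide along y, 24 deep from the rim down, both faces upright; it can be pinched from above, one finger inside the tote. Held by one grip, the tote sags slightly at its far end
- upper_grip_b (a point): Top centre of the like hand grip at the other end of the upper tote, own x=+91, z=80: at the start against the back slats of the bay, where no finger fits
- upper_foot (a point): Underside of one foot of the upper tote, own x=+64, y=+50, z=0. Both totes have four feet: outward ribs on the tub, 14 along x, outer faces at y=+57 and -57, from z=0 to 37, at x=+64 and x=-38
- lower_lug (a point): Middle of the top of one rim lug of the lower tote, own x=-64, y=+53.5, z=72. Both totes have four lugs inside the long walls, 20 along x, 8 high, top 8 below the rim, reaching in from the wall (y=59) to y=47.5, at x=-64 and x=+38, both sides. Same way round, feet pass between lugs
- bay: Bay of plywood slats, fixed to the bench: base board 226 x 168 x 9, slatted back (inner face at own x = +106) and sides (inner faces at y = +-72) up to z = 151, open at the front (own -x, towards the robot) and on top. Back and sides stand about 8 from the totes, too near for a finger. Sides outermost at y = +-94, starting at x = -77. Origin: centre of the underside of its base board
- mat: Black rubber bench mat, fixed, 300 (own x) x 240 (own y) x 4 thick, empty at the start; the origin is the centre of its underside on the bench
- block: Flat dark steel bench block 60 x 50 x 16 lying on the floor (3 thick) of the lower tote; origin: centre of its underside. It stays there
- anvil: Bystander: small steel horn anvil, 140 long (own x), 81 high, foot 72 across; origin: centre of its underside
- dome: Bystander: brass doming cube 50 x 50 x 50; origin: centre of its underside
- glue: Bystander: white glue bottle, 38 diameter, 115 high, standing before the near edge of the mat; origin: centre of its underside
- jar: Bystander: jar with a red lid, 72 diameter, 105 high; origin: centre of its underside
- hammer: Bystander: small hammer 250 long lying along its own x; origin: underside, near mid-length
- mandrel: Bystander: ring mandrel, steel taper with a wooden handle, 290 long along its own x, 26 high; origin: underside, near mid-length
- tray: Bystander: flat black tray of findings 80 x 110 x 16; origin: centre of its underside
Things that resemble listed ones, but are neither listed nor needed, are in the scene too. Leave any yellow look-alike of the lower alone.

How it is judged:
On the way, in this order (a step that is already met when the one before it is completed fails the run):
1. the upper tote stands upright on the rubber mat, let go of (height (world z) of upper below 0.008 m and angle between upper's own z axis and vertical below 0.05 rad and horizontal distance between upper and mat below 0.1 m and contact force between the fingers and upper below 0.05 N and linear speed of upper below 0.03 m/s), for 0.2 s.
2. the tote is carried by its other end (grip b), clear of the mat (distance between the grasp point and upper_grip_b below 0.05 m and contact force between the fingers and upper above 1 N and height (world z) of upper above 0.02 m), for 0.1 s.
At the end, for the whole second after the job is handed in: Upper tote at rest on the lower one, turned half a turn (0.08 rad), centred within 9 mm along and 6 mm across, level within 0.03 rad, underside 68 to 76 mm above the lower's; lower tote flat in the bay, within 18 mm of its middle, block on its floor (z of upper in the frame of lower between 0.068 and 0.076 m and x of upper in the frame of lower between -0.009 and 0.009 m and y of upper in the frame of lower between -0.006 and 0.006 m and x of upper_grip_a in the frame of lower above 0.05 m and angle between the z axis of upper and the z axis of lower, either way round below 0.03 rad and angle between the x axis of upper and the x axis of lower, either way round below 0.08 rad and angle between upper's own z axis and vertical below 0.04 rad and linear speed of upper below 0.02 m/s and z of lower in the frame of bay between 0.005 and 0.013 m and horizontal distance between lower and bay below 0.018 m and horizontal distance between block and lower below 0.07 m and z of block in the frame of lower below 0.02 m); the robot touches nothing.
It fails at once if the tote is dropped: it moves faster than 0.6 m/s while within 50 mm sideways and 20 mm above its place on the lower tote (z of upper in the frame of lower below 0.092 m and horizontal distance between upper and lower below 0.05 m and linear speed of upper above 0.6 m/s).
It fails at once if the lower tote is dragged more than 25 mm from its place (distance of lower from where it was at the start of the episode above 0.025 m).
It fails at once if a bystander is moved more than 30 mm (distance of any of anvil, dome, glue, jar, hammer, mandrel, tray from where it was at the start of the episode above 0.03 m).
It also fails if it takes over 59 s, if anything falls off the work surface, if the arm or the gripper's body presses on something with over 40 N, if the wrist force passes 120 N, or if a joint passes its speed limit or range.

### The arm

A 6-joint arm with a two-finger parallel gripper is mounted at the origin on the work surface. World frame = base frame: x ahead of the robot, y to its left, z up, the work surface at z = 0. Lengths are in m, angles in rad, forces in N, time in s.
With the tool pointing down it reaches from about 0.325 to 0.9 m from the base axis. Payload 6.1 kg.
Tool frame: the origin (TCP) lies at the very end of the fingers, on their centre line; the grasp point (between the pads) lies 19 mm behind it (pinch_z is the distance from the TCP to the grasp point, in m); z points along the fingers, y is the line along which they close (so a half turn about z gives the same grasp; the last joint's range is limited). The gripper opens to 85 mm and grips with 20 to 120 N. Pads are 22 mm wide; open, the fingers measure 114 mm over their backs; the gripper's body (76 mm by 85 mm) begins 54 mm behind the grasp point. The pads swing forward as they close: fully open they stand 13 mm farther back than shut.
Start: joints at [1.162, 0.22, 1.526, -0, 1.395, -0.126], TCP at [0.174, 0.6, 0.231] pointing down, gripper open.
Joint ranges: [-2.98, 2.98], [-0.91, 2.08], [0.09, 2.57], [-1.24, 4.39], [0.2, 2.65], [-2.68, 2.68]. Speed limits (rad/s): [2.57, 2.57, 3.01, 3.14, 3.14, 3.14].

### API

Orientations are given as a unit quaternion [w, x, y, z].
In Python, from plant import get_obs, snapshot, camera_model, close_job, spot_in, regions_of, pinch_z gives the robot as it stands.
- The arm moves only by the tool arm_command, never from a script. Its argument "steps" is text: rows parted by semicolons, each of 6 numbers parted by spaces: the shift along the tool's x, y, z scaled (see below), then the turn, a rotation vector about the tool's x, y, z scaled (see below). A call has 1 to 12 rows; each row shifts and turns the commanded pose from where the row before left it, along the tool's axes as they then stand; what a row does not reach is not made up. The controller multiplies each number of a shift by 0.3 m and each number of a turn by 180 degrees. A row lasts 1/12 s, in which the tool goes at most 41.7 mm and 7.16 degrees, less where a joint would pass 70% of its speed; a pose out of reach is approached as far as the arm can. A call with a number of a shift or a turn outside -1 to 1 is refused whole. A call with a gripper value outside its range is refused whole. "gripper" is the opening, from -1 (shut) to 1 (fully open), set as the call begins (left out, the last holds). The fingers move at their own pace and stop on an object; "squeeze" is the grip in N (left out, the last holds). Time passes only in rows, so rows that do not move let the fingers close. It gives the time, the measured TCP pose, the force, the opening and the grip force at its end, in the units of the state.
- get_obs(): the state, without advancing time (a new reading comes with each control period).
- snapshot(name): name is "scene" or "top" or "wrist"; returns (picture, depth): 384x512x3 uint8, red, green, blue; 384x512 float32, m along the optical axis (not along the pixel's ray), 0 where there is no reading.
- camera_model(name): a dict with "camera_matrix" (3x3 intrinsics, pixels), "position" and "orientation" of the camera in the world; the wrist camera has in their place "mount" (4x4, takes a point from camera to tool coordinates, whose origin is the TCP and whose axes are the flange's). Camera axes: x right, y down, z forward; pixel columns grow to the right and rows downward; lengths in m; the calibration is good to about 2 mm. A picture is of the moment at which its call begins: read the wrist's pose just before it. camera_model takes no time and is no camera call.
- close_job(): hands the job in; it is judged then, once.
Trained networks look in the newest picture that a camera, given by its name, has taken for a name from the list of things; names that differ only in an ending like _2 or _b are one class to them, and where a whole thing is asked for, a point or a joint stands for the part that bears it (a point fixed in the world has none). Each returns a list of dicts, best first, with "confidence" (0 to 1); they miss things now and then, are a little off and sometimes report something else, mostly with a low value. They report only what shows in the picture. A call takes as long as a camera call. They do not tell look-alikes from the thing itself.
- spot_in(camera, thing): "bbox" ([centre column, centre row, width, height] in pixels, round what is visible of it).
- regions_of(camera, thing): "mask" (384x512 bool, what is visible of it) and "bbox" ([centre column, centre row, width, height] in pixels, round what is visible of it).
The state is a dict: "time_s": time; "qpos": joint angles; "qd": joint speeds; "effort": joint torques, N m; "position": TCP position; "ee_rot": TCP orientation; "contact_force": force on the tool from outside, world axes, zero at the start; "moment": the same for the moment, N m; "width": opening from 0.0 (shut) to 1.0 (fully open); "grip_force": force on a finger pad.
Only numpy, scipy, OpenCV 4.12 (cv2) and the standard library are available. Lean on these libraries where they do the work, as an engineer would, in place of code of your own. Each camera call takes 0.05 s, during which the arm holds its last target. There are 200 camera calls.

## Working session

There is one attempt and no reset: what is moved stays moved. The work goes in short steps, Python scripts to look and compute and a tool call to move; the robot and the scene stay as the last step left them, time stands still between calls to the robot, and variables do not carry over. Pictures are saved under pics/ and viewed, at most 10 in all, crops included, and the job is handed in when it is done.

Besides the shell and the picture viewer there is one more tool, called after "Call:" as name(argument=value, ...), one argument or row to a line, values as JSON. arm_command: Moves the arm, as the interface text tells. Shifts and turns lie within -1 to 1; 1 stands for 0.3 m of shift or 180 degrees of turn. Its arguments: {"type":"object","properties":{"steps":{"type":"string"},"gripper":{"type":"number"},"squeeze":{"type":"number"}},"required":["steps"]}

```bash
mkdir -p pics; cat > h.py <<'E'
import numpy as np, cv2
from plant import *
from scipy.spatial.transform import Rotation as R
def q2R(q): return R.from_quat([q[1],q[2],q[3],q[0]]).as_matrix()
def cam(name,o=None):
    m=camera_model(name);K=np.array(m["camera_matrix"])
    if name=="wrist":
        T=np.array(m["mount"]);Rt=q2R(o["ee_rot"]);return K,Rt@T[:3,:3],Rt@T[:3,3]+np.array(o["position"])
    q=np.array(m["orientation"]);Rm=q2R(q) if q.size==4 else q
    return K,Rm,np.array(m["position"])
def cloud(name,dep,o=None):
    K,Rm,p=cam(name,o);v,u=np.mgrid[:384,:512]
    P=np.stack([(u-K[0,2])/K[0,0]*dep,(v-K[1,2])/K[1,1]*dep,dep],-1)
    W=P@Rm.T+p;W[dep<=0]=np.nan;return W
def save(n,im): cv2.imwrite("pics/"+n,cv2.cvtColor(im,cv2.COLOR_RGB2BGR))
E
python3 - <<'E'
from h import *
o=get_obs();print(o["position"],o["ee_rot"],pinch_z if not callable(pinch_z) else pinch_z())
a,d=snapshot("top");b,d2=snapshot("scene")
np.savez("s0.npz",a=a,d=d,b=b,d2=d2)
W=cloud("top",d);W2=cloud("scene",d2)
K,Rm,p=cam("top");print(p,Rm.round(3).tolist())
K,Rm,p=cam("scene");print(p,Rm.round(3).tolist())
save("top.png",a);save("scene.png",b)
for n in ["upper","mat","bay","lower","glue"]:
  for r in spot_in("top",n)[:3]:
    c,ro,w,h=r["bbox"];print(n,round(r["confidence"],2),np.round(r["bbox"]),W[int(ro),int(c)].round(3))
E
```

```text
[0.17414223 0.59962765 0.23021331] [-2.62222325e-04  1.40914621e-01  9.90021292e-01 -9.17357305e-04] 0.0187
[0.28527702 0.00316722 1.70473029] [[-0.021, -0.996, 0.092], [-1.0, 0.022, 0.01], [-0.011, -0.092, -0.996]]
[ 1.5204039  -0.16485238  1.01019349] [[0.132, 0.625, -0.769], [0.991, -0.071, 0.113], [0.016, -0.777, -0.629]]
upper 0.8 [197. 149.  41.  62.] [0.573 0.211 0.054]
mat 0.65 [329. 147.  71.  79.] [ 0.582 -0.264  0.004]
bay 0.9 [195. 148.  60.  75.] [0.576 0.218 0.057]
bay 0.68 [329. 147.  67.  81.] [ 0.583 -0.269 -0.002]
bay 0.65 [198. 148.  44.  58.] [0.579 0.21  0.058]
lower 0.83 [167. 266.  65.  66.] [0.158 0.333 0.002]
glue 0.52 [328. 199.  14.   9.] [ 0.386 -0.246  0.08 ]
```

View pics/top.png

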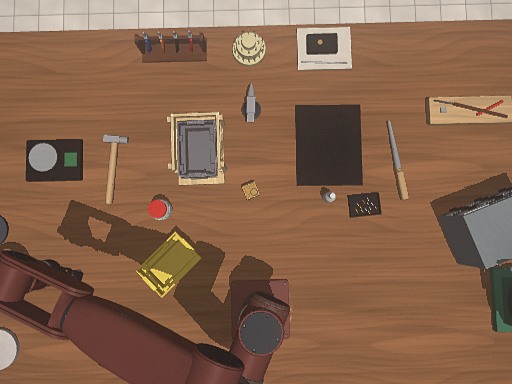

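View pics/scene.png

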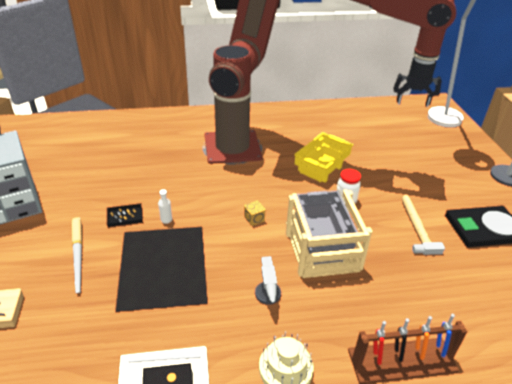

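Top view: the grey tote in the slatted bay at px (197,149) is the upper. The yellow one at (168,265) is the look-alike, standing free of the bay. The mat is at (329,147), the glue at (329,196), the dome at (250,190), the anvil at (250,105) and the jar at (160,209). I'll fit poses and confirm the grey tote with a crop.

```bash
python3 - <<'E'
from h import *
s=np.load("s0.npz");a,d=s["a"],s["d"];W=cloud("top",d)
sub=W[100:195,160:235].reshape(-1,3)
def rect(P):
    c,sz,an=cv2.minAreaRect((P[:,:2]*1000).astype(np.float32));return np.round(c,1),np.round(sz,1),round(an,1)
hs=np.histogram(sub[:,2],bins=np.arange(0,.17,.01));print(hs[0])
hi=sub[(sub[:,2]>.143)&(sub[:,2]<.16)];print("bay top",rect(hi))
col=a[100:195,160:235].reshape(-1,3).astype(int)
grey=(col[:,0]-col[:,2]<25)&(sub[:,2]>.118)&(sub[:,2]<.142)
print("rim",grey.sum(),rect(sub[grey]),np.median(sub[grey,2]))
m=W[100:190,290:367].reshape(-1,3);mc=a[100:190,290:367].reshape(-1,3).astype(int)
print("mat",rect(m[mc.sum(1)<110]))
save("crop0.png",cv2.resize(a[95:200,150:240],None,fx=5,fy=5,interpolation=cv2.INTER_CUBIC))
E
```

```text
[1998  197   14   24  103  729  189   88  345  484   56   71  221  404
  248  374]
bay top (array([584.5, 205.1]), array([194.2, 187.2]), 0.9)
rim 545 (array([564. , 190.9]), array([198. , 157.7]), 2.2) 0.13161908603457406
mat (array([ 520.1, -382.5]), array([0., 0.]), 0.0)
```

View pics/crop0.png

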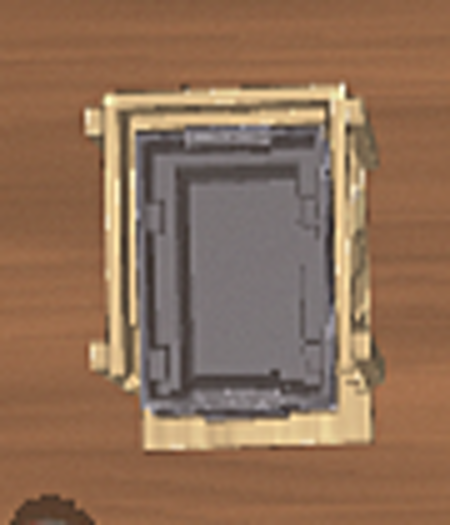

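The crop shows the grey tote nested in the slatted bay, its near grip at about (235,405) and the back grip against the slats at (230,135). This is the upper tote, not the yellow one. Moving above it.

Call:
arm_command(
  steps="-0.105 -0.078 -0.02 0 0 0;-0.105 -0.078 -0.02 0 0 0;-0.105 -0.078 -0.02 0 0 0;-0.105 -0.078 -0.02 0 0 0;-0.105 -0.078 -0.02 0 0 0;-0.105 -0.078 -0.02 0 0 0;-0.105 -0.078 -0.02 0 0 0;-0.105 -0.078 -0.02 0 0 0;-0.105 -0.078 -0.02 0 0 0;-0.105 -0.078 -0.02 0 0 0;-0.105 -0.078 -0.02 0 0 0;-0.105 -0.078 -0.02 0 0 0",
  gripper=1,
  squeeze=90,
)

```text
time_s: 1.35
position: [0.4599, 0.2233, 0.3039]
ee_rot: [0.0, 0.141, 0.99, 0.0]
contact_force: [0.2, 0.9, 0.5]
width: 1.002
grip_force: 0.0
```

Call:
arm_command(
  steps="0 0 0 0 0 0.037;0 0 0 0 0 0.037;0 0 0 0 0 0.037;0 0 0 0 0 0.037;0 0 0 0 0 0.037;0 0 0 0 0 0.037;0 0 0 0 0 0.037;0 0 0 0 0 0.037;0 0 0 0 0 0.037;0 0 0 0 0 0.037;0 0 0 0 0 0.037;0 0 0 0 0 0",
)

```text
time_s: 2.35
position: [0.459, 0.225, 0.3033]
ee_rot: [0.0, 0.705, 0.709, 0.0]
contact_force: [0.3, -0.1, 0.1]
width: 0.999
grip_force: 0.0
```

```bash
cat >> h.py <<'E'
def go(o,xyz,th):
    """tool-frame shift (units of .3 m) then turn (units of 180 deg) to reach world xyz, tool y at th deg, tool down"""
    A=q2R(o["ee_rot"]);t=A.T@(np.array(xyz)-o["position"])/.3
    c,s=np.cos(np.radians(th)),np.sin(np.radians(th))
    B=np.array([[-s,c,0],[c,s,0],[0,0,-1.]])
    B[:,0]=np.cross(B[:,1],B[:,2])
    print("shift",t.round(4),"turn",(R.from_matrix(A.T@B).as_rotvec()/np.pi).round(4))
def look(n):
    o=get_obs();im,d=snapshot("wrist");save(n,im);np.savez(n[:-4]+".npz",im=im,d=d,pos=o["position"],q=o["ee_rot"])
    A=q2R(o["ee_rot"]);print("t",round(o["time_s"],2),np.round(o["position"],4),"th",np.degrees(np.arctan2(A[1,1],A[0,1])).round(2),"zaxis",A[:,2].round(3),"f",np.round(o["contact_force"],1),"w",o["width"],"q6",round(o["qpos"][5],2))
    return o,im,d,cloud("wrist",d,o)
E
python3 - <<'E'
from h import *
o,im,d,W=look("w1.png")
print(camera_model("wrist")["mount"])
z=W[...,2];print(np.histogram(z[np.isfinite(z)],bins=np.arange(0,.17,.01))[0])
E
```

```text
t 2.35 [0.459  0.225  0.3033] th 0.3 zaxis [ 0.  0. -1.] f [ 0.3 -0.1  0.1] w 0.9994827699878831 q6 0.3
[[-8.98730065e-04 -9.49747036e-01 -3.13017189e-01  8.00981782e-02]
 [ 9.99999429e-01 -6.72504590e-04 -8.30690200e-04 -2.12304739e-05]
 [ 5.78440059e-04 -3.13017756e-01  9.49747098e-01 -1.42253219e-01]
 [ 0.00000000e+00  0.00000000e+00  0.00000000e+00  1.00000000e+00]]
[55262  4830  2260  2316  2646  7022  2030  3715  3190  3752  3291   883
  2087  4394  2039  3601]
```

View pics/w1.png

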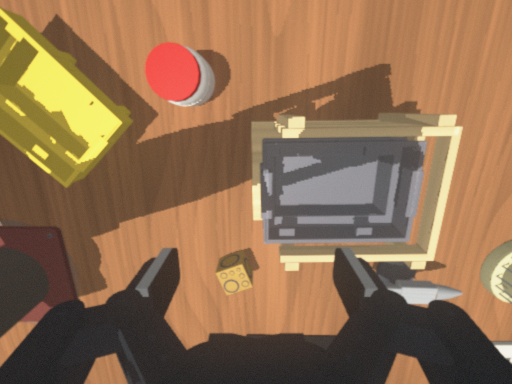

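The wrist view shows the upper tote's rim (262–425, 135–243), with grip a at about column 266, rows 165–225, and the bay around it. Fitting the rim.

```bash
cat >> h.py <<'E'
def fit(W,im,zr,box,half=(98,65),n=4):
    """fit tote outline by its rim: box=(x0,x1,y0,y1). Prints minAreaRect and percentile-edge results"""
    c=im.astype(int);g=(c[...,0]-c[...,2]<15)&(W[...,2]>zr[0])&(W[...,2]<zr[1])
    g&=(W[...,0]>box[0])&(W[...,0]<box[1])&(W[...,1]>box[2])&(W[...,1]<box[3])
    k,l,st,_=cv2.connectedComponentsWithStats(cv2.morphologyEx(g.astype(np.uint8),cv2.MORPH_CLOSE,np.ones((3,3),np.uint8)))
    j=1+st[1:,4].argmax();g&=l==j
    P=W[g][:,:2]*1000;ctr,sz,an=cv2.minAreaRect(P.astype(np.float32))
    print("n",g.sum(),"z",np.median(W[g][:,2]).round(4),"rect",np.round(ctr,1),np.round(sz,1),round(an,2));return g,P
E
python3 - <<'E'
from h import *
f=np.load("w1.npz");o=dict(position=f["pos"],ee_rot=f["q"]);im=f["im"];W=cloud("wrist",f["d"],o)
g,P=fit(W,im,(.122,.140),(.44,.70,.10,.30))
# yaw from long walls: outer edge per x-bin
def edges(P,ax,lo,hi):
    q=P[(P[:,ax]>lo)&(P[:,ax]<hi)];b=((q[:,ax]-lo)//6).astype(int);o=1-ax
    return [np.array([(q[b==i,ax].mean(),f(q[b==i,o])) for i in np.unique(b) if (b==i).sum()>3]) for f in (np.min,np.max)]
for ax,lo,hi in((0,495,640),(1,185,225)):
    for e in edges(P,ax,lo,hi):
        k=np.polyfit(e[:,0],e[:,1],1);print(ax,"angle",np.degrees(np.arctan(k[0])).round(2),"mid",np.median(e[:,1]).round(1),np.std(e[:,1]-np.polyval(k,e[:,0])).round(1))
b=W[(W[...,2]>.145)&(W[...,2]<.16)&(W[...,0]>.45)&(W[...,0]<.72)&(W[...,1]>.08)&(W[...,1]<.33)];print("bay",cv2.minAreaRect((b[:,:2]*1000).astype(np.float32)))
for (c,r) in [(266,170),(266,195),(266,222),(273,195),(262,195),(258,195)]: print(c,r,W[r,c].round(4),im[r,c])
E
```

```text
n 4066 z 0.1314 rect [562.2 205. ] [194.2 128.9] 0.88
0 angle 0.94 mid 141.8 0.7
0 angle 0.98 mid 269.4 0.2
1 angle -2.74 mid 466.2 0.3
1 angle -1.38 mid 658.4 0.5
bay ((585.00390625, 204.82058715820312), (193.7642364501953, 187.89016723632812), 0.9484924077987671)
266 170 [0.4706 0.2361 0.1324] [147 141 146]
266 195 [0.4712 0.2046 0.1318] [100  94  92]
266 222 [0.4717 0.1688 0.1325] [148 144 144]
273 195 [0.4824 0.192  0.0922] [96 91 89]
262 195 [0.4662 0.2047 0.1321] [98 93 91]
258 195 [0.4624 0.1651 0.0085] [246 240 194]
```

Call:
arm_command(
  steps="-0.035 0.022 0 0 0 -0.0036;-0.035 0.022 0 0 0 0;0 0 0.1 0 0 0;0 0 0.1 0 0 0;0 0 0.1 0 0 0;0 0 0.1 0 0 0;0 0 0.1 0 0 0;0 0 0.07 0 0 0;0 0 0.06 0 0 0;0 0 0.04 0 0 0;0 0 0 0 0 0;0 0 0 0 0 0",
)

```text
time_s: 3.4
position: [0.4726, 0.204, 0.1022]
ee_rot: [-0.0, 0.7, 0.715, -0.0]
contact_force: [-0.6, 0.7, -0.4]
width: 1.005
grip_force: 0.0
```

Call:
arm_command(
  steps="0 0 0 0 0 0;0 0 0 0 0 0;0 0 0 0 0 0;0 0 0 0 0 0;0 0 0 0 0 0;0 0 0 0 0 0",
  gripper=-1,
  squeeze=90,
)

```text
time_s: 3.9
position: [0.4726, 0.2043, 0.1027]
ee_rot: [0.0, 0.7, 0.714, 0.0]
contact_force: [-5.3, -1.0, 16.7]
width: 0.149
grip_force: 72.7
```

Call:
arm_command(
  steps="0 0 -0.01 0 0 0;0 0 -0.02 0 0 0;0 0 -0.03 0 0 0;0 0 -0.03 0 0 0;0 0 -0.04 0 0 0;0 0 -0.05 0 0 0;0 0 -0.06 0 0 0;0 0 -0.06 0 0 0;0 0 -0.06 0 0 0;0 0 -0.06 0 0 0;0 0 -0.06 0 0 0;0 0 -0.06 0 0 0",
)

```text
time_s: 4.9
position: [0.4725, 0.2042, 0.2665]
ee_rot: [0.0, 0.7, 0.714, 0.0]
contact_force: [-0.1, 0.7, -2.5]
width: 0.146
grip_force: 87.8
```

```bash
python3 - <<'E'
from h import *
o,im,d,W=look("w2.png")
b,d2=snapshot("scene");save("s2.png",cv2.resize(b[60:320,200:460],None,fx=2,fy=2))
E
```

```text
t 4.9 [0.4725 0.2042 0.2665] th 1.19 zaxis [ 0.001  0.    -1.   ] f [-0.1  0.7 -2.5] w 0.1459345647753498 q6 0.23
```

View pics/s2.png

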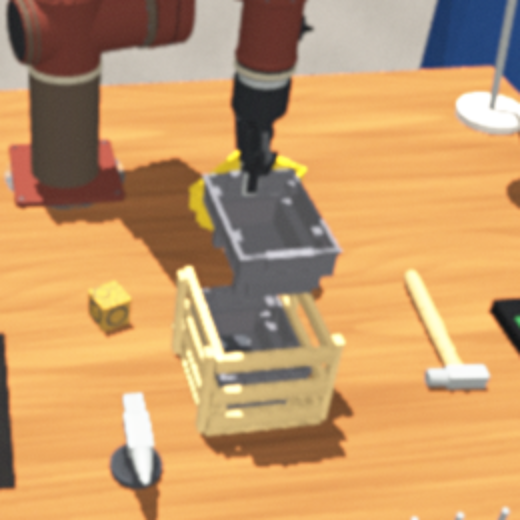

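The tote hangs clear with the lower one left in the bay, at crop (260,340). Carrying it to the mat.

Call:
arm_command(
  steps="-0.06 0.016 0 0 0 0;-0.09 0.024 0 0 0 0;-0.11 0.03 0 0 0 0;-0.12 0.034 0 0 0 0;-0.125 0.035 0 0 0 0;-0.125 0.035 0 0 0 0;-0.125 0.035 0 0 0 0;-0.12 0.035 0 0 0 0;-0.12 0.035 0 0 0 0;-0.11 0.035 0 0 0 0;-0.09 0.025 0 0 0 0;-0.055 0.01 0 0 0 0",
)

```text
time_s: 6.0
position: [0.5849, -0.1717, 0.263]
ee_rot: [-0.0, 0.701, 0.714, -0.001]
contact_force: [-0.3, 0.6, -3.1]
width: 0.145
grip_force: 87.9
```

Call:
arm_command(
  steps="0 0 0 0 0 0.03;0 0 0 0 0 0.039;0 0 0 0 0 0.039;0 0 0 0 0 0.039;0 0 0 0 0 0.039;0 0 0 0 0 0.039;0 0 0 0 0 0.039;0 0 0 0 0 0.039;0 0 0 0 0 0.039;0 0 0 0 0 0.039;0 0 0 0 0 0.039;0 0 0 0 0 0.039",
)

```text
time_s: 7.0
position: [0.5846, -0.1676, 0.2635]
ee_rot: [-0.001, 0.997, 0.072, -0.0]
contact_force: [-0.5, -0.3, -2.8]
width: 0.15
grip_force: 88.0
```

```bash
python3 - <<'E'
from h import *
o,im,d,W=look("w3.png")
go(o,[.585,-.171,.0575],-90)
s=np.load("s0.npz");a=s["a"].astype(int);M=cloud("top",s["d"]);k=(a.max(2)<50)
k[:, :288]=0;k[:,372:]=0;k[:95]=0;k[190:]=0
print("mat",cv2.minAreaRect((M[k][:,:2]*1000).astype(np.float32)),k.sum())
E
```

```text
t 7.0 [ 0.5846 -0.1676  0.2635] th -81.75 zaxis [-0.001  0.001 -1.   ] f [-0.5 -0.3 -2.8] w 0.149728309428914 q6 1.02
shift [2.000e-04 1.230e-02 6.868e-01] turn [-0.0004  0.0003  0.0458]
mat ((628.9945068359375, -309.0793762207031), (259.7480163574219, 245.89663696289062), 66.63011169433594) 63
```

Call:
arm_command(
  steps="0 0.006 0.04 0 0 0.023;0 0.006 0.08 0 0 0.023;0 0 0.1 0 0 0;0 0 0.1 0 0 0;0 0 0.1 0 0 0;0 0 0.08 0 0 0;0 0 0.05 0 0 0;0 0 0.04 0 0 0;0 0 0.03 0 0 0;0 0 0.02 0 0 0;0 0 0.01 0 0 0;0 0 0.01 0 0 0",
)

```text
time_s: 8.05
position: [0.5861, -0.1723, 0.067]
ee_rot: [0.0, 1.0, 0.003, 0.001]
contact_force: [0.2, 0.3, -2.7]
width: 0.142
grip_force: 88.0
```

Call:
arm_command(
  steps="0 0 0.01 0 0 0;0 0 0.01 0 0 0;0 0 0.01 0 0 0;0 0 0.007 0 0 0;0 0 0 0 0 0",
)

```text
time_s: 8.47
position: [0.5855, -0.1722, 0.0552]
ee_rot: [0.0, 1.0, 0.003, 0.0]
contact_force: [-0.3, -0.3, -2.5]
width: 0.151
grip_force: 88.0
```

Call:
arm_command(
  steps="0 0 0.006 0 0 0;0 0 0 0 0 0;0 0 0 0 0 0",
)

```text
time_s: 8.72
position: [0.5859, -0.1723, 0.0549]
ee_rot: [0.0, 1.0, 0.003, 0.0]
contact_force: [-2.9, 3.1, 5.9]
width: 0.148
grip_force: 89.1
```

Call:
arm_command(
  steps="0 0 0.004 0 0 0;0 0 0 0 0 0;0 0 0 0 0 0",
)

```text
time_s: 8.97
position: [0.586, -0.1722, 0.0549]
ee_rot: [0.0, 1.0, 0.003, 0.0]
contact_force: [-6.0, 3.4, 12.8]
width: 0.148
grip_force: 90.3
```

Call:
arm_command(
  steps="0 0 0 0 0 0;0 0 0 0 0 0;0 0 0 0 0 0;0 0 0 0 0 0;0 0 0 0 0 0;0 0 -0.02 0 0 0;0 0 -0.08 0 0 0;0 0 -0.12 0 0 0;0 0 -0.13 0 0 0;0 0 -0.13 0 0 0;0 0 -0.13 0 0 0;0 0 -0.1 0 0 0",
  gripper=1,
)

```text
time_s: 9.97
position: [0.586, -0.1724, 0.2696]
ee_rot: [0.001, 1.0, 0.002, 0.002]
contact_force: [0.7, -0.8, 0.1]
width: 0.999
grip_force: 0.0
```

```bash
python3 - <<'E'
from h import *
o,im,d,W=look("w4.png")
g,P=fit(W,im,(.078,.092),(.45,.75,-.42,-.1))
print([ (r["confidence"],r["bbox"]) for r in spot_in("wrist","upper")][:2])
go(o,[.459,.205,.26],0.95)
E
```

```text
t 9.97 [ 0.586  -0.1724  0.2696] th -89.72 zaxis [ 0.004 -0.002 -1.   ] f [ 0.7 -0.8  0.1] w 0.999426002398929 q6 1.15
n 3163 z 0.0839 rect [ 584.5 -264. ] [129.8 194.9] 0.18
[(0.77, [333.9, 174.9, 161.9, 101.5]), (0.16, [26.2, 193.2, 52.5, 136.4])]
shift [-0.4172 -1.26    0.0286] turn [ 1.300e-03 -5.000e-04 -5.037e-01]
```

View pics/w4.png

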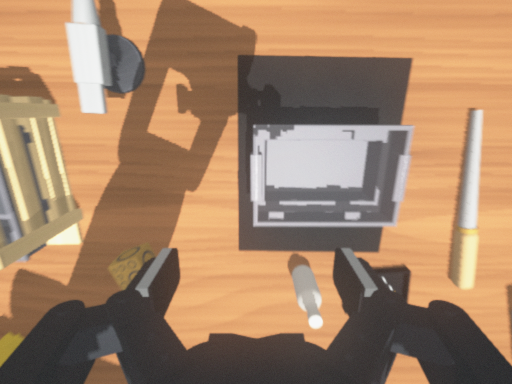

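The tote stands upright on the mat at px (330,175), released. Next I'll measure the lower tote from above.

Call:
arm_command(
  steps="-0.036 -0.105 0.0025 0 0 0;-0.036 -0.105 0.0025 0 0 0;-0.036 -0.105 0.0025 0 0 0;-0.036 -0.105 0.0025 0 0 0;-0.036 -0.105 0.0025 0 0 0;-0.036 -0.105 0.0025 0 0 0;-0.036 -0.105 0.0025 0 0 0;-0.036 -0.105 0.0025 0 0 0;-0.036 -0.105 0.0025 0 0 0;-0.036 -0.105 0.0025 0 0 0;-0.036 -0.105 0.0025 0 0 0;-0.025 -0.105 0.0025 0 0 -0.036",
)

```text
time_s: 11.07
position: [0.4558, 0.2066, 0.2558]
ee_rot: [0.0, 0.998, 0.059, -0.0]
contact_force: [0.0, 0.5, -0.9]
width: 0.998
grip_force: 0.0
```

Call:
arm_command(
  steps="0 0 0 0 0 -0.039;0 0 0 0 0 -0.039;0 0 0 0 0 -0.039;0 0 0 0 0 -0.039;0 0 0 0 0 -0.039;0 0 0 0 0 -0.039;0 0 0 0 0 -0.039;0 0 0 0 0 -0.039;0 0 0 0 0 -0.039;0 0 0 0 0 -0.039;0 0 0 0 0 -0.039;0 0 0 0 0 -0.039",
)

```text
time_s: 12.07
position: [0.4569, 0.2052, 0.2557]
ee_rot: [-0.0, 0.699, 0.715, -0.0]
contact_force: [0.0, -0.5, 0.1]
width: 1.002
grip_force: 0.0
```

```bash
python3 - <<'E'
from h import *
o,im,d,W=look("w5.png")
g,P=fit(W,im,(.080,.098),(.44,.70,.10,.30))
save("w5m.png",np.hstack([im,np.where(g[...,None],255,im//2).astype(np.uint8)])[60:320,200:800] )
np.save("P5.npy",P)
E
```

```text
t 12.07 [0.4569 0.2052 0.2557] th 1.35 zaxis [-0.001 -0.    -1.   ] f [ 0.  -0.5  0.1] w 1.0022125014266672 q6 0.24
n 4114 z 0.0884 rect [562.4 205.4] [195.  127.9] 0.91
```

View pics/w5m.png

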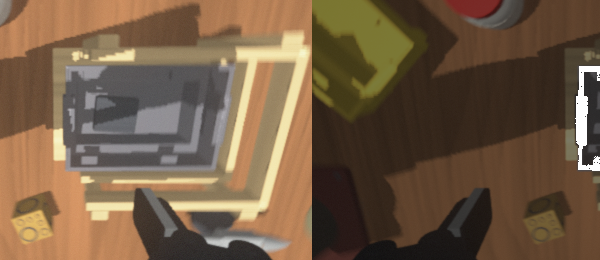

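The picture shows the lower tote in the bay with the block in it at about (115,113), and the lugs along its walls. Its centre measures (562.4, 205.4) mm with yaw 0.9°. Going to grip b with the same relative view.

Call:
arm_command(
  steps="-0.128 0.0253 0 0 0 0;-0.128 0.0253 0 0 0 0;-0.128 0.0253 0 0 0 0;-0.128 0.0253 0 0 0 0;-0.128 0.0253 0 0 0 0;-0.128 0.0253 0 0 0 0;-0.128 0.0253 0 0 0 0;-0.128 0.0253 0 0 0 0;-0.128 0.0253 0 0 0 0;-0.128 0.0253 0 0 0 0;-0.128 0.0253 0 0 0 0;-0.128 0.0253 0 0 0 0",
)

```text
time_s: 13.12
position: [0.5561, -0.2558, 0.2557]
ee_rot: [-0.0, 0.702, 0.712, -0.0]
contact_force: [1.0, 0.1, 0.2]
width: 1.002
grip_force: 0.0
```

Call:
arm_command(
  steps="-0.128 0.0253 0 0 0 0;-0.128 0.0253 0 0 0 0;-0.128 0.0253 0.01 0 0 0;0 0 0 0 0 -0.038;0 0 0 0 0 -0.038;0 0 0 0 0 -0.038;0 0 0 0 0 -0.038;0 0 0 0 0 -0.038;0 0 0 0 0 -0.038;0 0 0 0 0 -0.038;0 0 0 0 0 -0.038;0 0 0 0 0 -0.038",
)

```text
time_s: 14.12
position: [0.5809, -0.3685, 0.2525]
ee_rot: [-0.0, 0.236, 0.972, 0.0]
contact_force: [-0.2, -0.3, 0.7]
width: 1.002
grip_force: 0.0
```

Call:
arm_command(
  steps="0 0 0 0 0 -0.038;0 0 0 0 0 -0.038;0 0 0 0 0 -0.038;0 0 0 0 0 -0.038;0 0 0 0 0 0;0 0 0 0 0 0",
)

```text
time_s: 14.62
position: [0.581, -0.3685, 0.2527]
ee_rot: [-0.0, 0.003, 1.0, 0.0]
contact_force: [0.5, -0.4, -0.7]
width: 0.999
grip_force: 0.0
```

```bash
python3 - <<'E'
from h import *
o,im,d,W=look("w6.png")
g,P=fit(W,im,(.076,.094),(.45,.75,-.42,-.1))
E
```

```text
t 14.62 [ 0.581  -0.3685  0.2527] th 89.62 zaxis [-0.001  0.    -1.   ] f [ 0.5 -0.4 -0.7] w 0.9989756143970043 q6 -2.24
n 3866 z 0.0834 rect [ 585.7 -263.6] [130.5 193.7] 0.03
```

Call:
arm_command(
  steps="-0.0157 0.0463 0 0 0 -0.0025;0 0 0.05 0 0 0;0 0 0.1 0 0 0;0 0 0.1 0 0 0;0 0 0.1 0 0 0;0 0 0.1 0 0 0;0 0 0.08 0 0 0;0 0 0.06 0 0 0;0 0 0.04 0 0 0;0 0 0.025 0 0 0;0 0 0 0 0 0;0 0 0 0 0 0",
)

```text
time_s: 15.67
position: [0.5864, -0.3547, 0.0574]
ee_rot: [0.0, -0.003, 1.0, -0.0]
contact_force: [0.2, -0.2, 0.9]
width: 1.002
grip_force: 0.0
```

```bash
cat >> h.py <<'E'
def yaw(P,ax,lo,hi):
    """angle (deg) of outer long edges and mean mid; ax=0 long axis along world x"""
    q=P[(P[:,ax]>lo)&(P[:,ax]<hi)];b=((q[:,ax]-lo)//6).astype(int);t=1-ax
    for f in(np.min,np.max):
        e=np.array([(q[b==i,ax].mean(),f(q[b==i,t])) for i in np.unique(b) if (b==i).sum()>2])
        k=np.polyfit(e[:,0],e[:,1],1);k=np.polyfit(*e[abs(e[:,1]-np.polyval(k,e[:,0]))<1].T,1)
        print("edge slope deg",np.degrees(np.arctan(k[0])).round(2),"mid",np.polyval(k,(lo+hi)/2).round(2))
E
python3 - <<'E'
from h import *
for n,zr,box,a in(("w6",(.076,.094),(.45,.75,-.42,-.1),(1,-335,-190)),("w5",(.080,.098),(.44,.70,.10,.30),(0,490,640)),("w4",(.076,.094),(.45,.75,-.42,-.1),(1,-335,-190))):
    f=np.load(n+".npz");W=cloud("wrist",f["d"],dict(position=f["pos"],ee_rot=f["q"]))
    g,P=fit(W,f["im"],zr,box);yaw(P,*a)
o=get_obs();go(o,[.5857,-.3546,.055],90.1)
E
```

```text
n 3866 z 0.0834 rect [ 585.7 -263.6] [130.5 193.7] 0.03
edge slope deg -0.17 mid 520.8
edge slope deg -0.41 mid 649.82
n 4050 z 0.0883 rect [562.3 205.9] [195.  127.9] 0.92
edge slope deg 1.86 mid 142.87
edge slope deg 0.71 mid 269.65
n 3502 z 0.0835 rect [ 584.9 -263.3] [129.8 194.9] 0.18
edge slope deg 0.35 mid 520.61
edge slope deg -0.21 mid 649.68
shift [0.0023 0.0005 0.0081] turn [-0.0001  0.0002  0.0014]
```

Call:
arm_command(
  steps="0.0023 0 0.008 0 0 0;0 0 0 0 0 0",
)

```text
time_s: 15.83
position: [0.5859, -0.3553, 0.0558]
ee_rot: [0.001, -0.003, 1.0, -0.001]
contact_force: [0.3, 0.5, 0.3]
width: 0.999
grip_force: 0.0
```

Call:
arm_command(
  steps="0 0 0 0 0 0;0 0 0 0 0 0;0 0 0 0 0 0;0 0 0 0 0 0;0 0 0 0 0 0;0 0 0 0 0 0",
  gripper=-1,
  squeeze=90,
)

```text
time_s: 16.33
position: [0.5852, -0.3548, 0.0544]
ee_rot: [0.0, -0.003, 1.0, -0.0]
contact_force: [-2.4, 0.4, 13.0]
width: 0.15
grip_force: 72.8
```

Call:
arm_command(
  steps="0 0 -0.01 0 0 0;0 0 -0.02 0 0 0;0 0 -0.04 0 0 0;0 0 -0.06 0 0 0;0 0 -0.08 0 0 0;0 0 -0.1 0 0 0;0 0 -0.1 0 0 0;0 0 -0.1 0 0 0;0 0 -0.09 0 0 0;0 0 -0.07 0 0 0;0 0 -0.03 0 0 0;0 0 0 0 0 0",
)

```text
time_s: 17.33
position: [0.5863, -0.3557, 0.2686]
ee_rot: [0.002, -0.003, 1.0, -0.002]
contact_force: [-0.4, -1.2, -2.7]
width: 0.148
grip_force: 87.8
```

```bash
python3 - <<'E'
from h import *
o,im,d,W=look("w7.png")
z0=o["position"][2]+.029
g,P=fit(W,im,(z0-.02,z0+.01),(.45,.75,-.46,-.1));yaw(P,1,-335,-190)
q=W[g];k=np.c_[q[:,:2],np.ones(len(q))];c=np.linalg.lstsq(k,q[:,2],rcond=None)[0];print("tilt",c[:2].round(4))
A=q2R(o["ee_rot"])
go(o,[.4715,.2036,o["position"][2]],0.9)
E
```

```text
t 17.33 [ 0.5863 -0.3557  0.2686] th 90.38 zaxis [ 0.005 -0.004 -1.   ] f [-0.4 -1.2 -2.7] w 0.14831143968750748 q6 -2.24
n 10592 z 0.2972 rect [ 544.3 -325.2] [ 78.9 154.2] 41.51
edge slope deg -0.22 mid 521.11
edge slope deg 0.01 mid 527.07
tilt [ 0.0113 -0.0178]
shift [ 0.3705  1.8667 -0.0092] turn [2.000e-04 2.200e-03 4.971e-01]
```

Call:
arm_command(
  steps="0.013 0.06 0 0 0 0;0.02 0.1 0 0 0 0;0.0256 0.13 0 0 0 0;0.0256 0.13 0 0 0 0;0.0256 0.13 0 0 0 0;0.0256 0.13 0 0 0 0;0.0256 0.13 0 0 0 0;0.0256 0.13 0 0 0 0;0.0256 0.13 0 0 0 0;0.0256 0.13 0 0 0 0;0.0256 0.13 0 0 0 0;0.0256 0.13 0 0 0 0",
)

```text
time_s: 18.38
position: [0.4934, 0.0843, 0.2617]
ee_rot: [-0.002, -0.003, 1.0, -0.0]
contact_force: [1.5, 0.4, -3.1]
width: 0.151
grip_force: 88.0
```

Call:
arm_command(
  steps="0.0256 0.13 0 0 0 0;0.0256 0.13 0 0 0 0;0.02 0.1 0 0 0 0;0.01 0.046 0 0 0 0;0 0 0 0 0 0.02;0 0 0 0 0 0.038;0 0 0 0 0 0.038;0 0 0 0 0 0.038;0 0 0 0 0 0.038;0 0 0 0 0 0.038;0 0 0 0 0 0.038;0 0 0 0 0 0.038",
)

```text
time_s: 19.38
position: [0.4688, 0.2039, 0.2613]
ee_rot: [-0.002, 0.434, 0.901, -0.002]
contact_force: [0.1, 0.2, -3.1]
width: 0.143
grip_force: 88.2
```

Call:
arm_command(
  steps="0 0 0 0 0 0.038;0 0 0 0 0 0.038;0 0 0 0 0 0.038;0 0 0 0 0 0.038;0 0 0 0 0 0.038;0 0 0 0 0 0.02;0 0 0 0 0 0;0 0 0 0 0 0",
)

```text
time_s: 20.05
position: [0.4692, 0.2041, 0.2622]
ee_rot: [-0.001, 0.7, 0.715, -0.002]
contact_force: [-0.0, -0.3, -3.6]
width: 0.147
grip_force: 88.2
```

```bash
python3 - <<'E'
from h import *
o,im,d,W=look("w8.png")
go(o,[.4711,.2034,.16],1.0)
E
```

```text
t 20.05 [0.4692 0.2041 0.2622] th 1.22 zaxis [-0.004 -0.001 -1.   ] f [-0.  -0.3 -3.6] w 0.14723392216228604 q6 0.23
shift [-0.0021  0.0075  0.3405] turn [-0.0013  0.0002  0.0012]
```

View pics/w8.png

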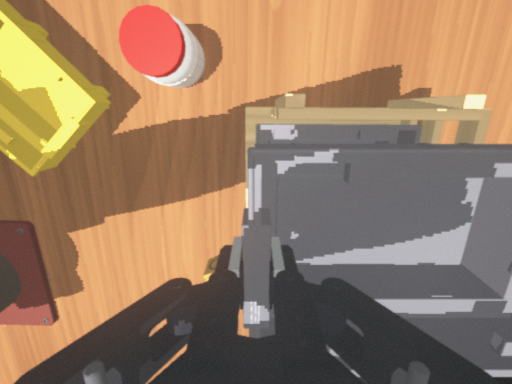

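The held tote shows at (250–512, 145–350), with the bay and lower rim just behind it. Checking the lateral edges before lowering.

```bash
cat > e.py <<'E'
from h import *
import sys
def edge(n,zr,xr,yr):
    f=np.load(n);W=cloud("wrist",f["d"],dict(position=f["pos"],ee_rot=f["q"]));c=f["im"].astype(int)
    g=(c[...,0]-c[...,2]<15)&(W[...,2]>zr[0])&(W[...,2]<zr[1])&(W[...,0]>xr[0])&(W[...,0]<xr[1])&(W[...,1]>yr[0])&(W[...,1]<yr[1])
    P=W[g];b=(P[:,0]//.006).astype(int)
    e=np.array([(P[b==i,0].mean(),P[b==i,1].max()) for i in np.unique(b) if (b==i).sum()>2])*1000
    k=np.polyfit(e[:,0],e[:,1],1);k=np.polyfit(*e[abs(e[:,1]-np.polyval(k,e[:,0]))<1].T,1)
    print(n,len(e),"y at x=562",np.polyval(k,562).round(2),"deg",np.degrees(np.arctan(k[0])).round(2))
E
python3 - <<'E'
from e import *
f=np.load("w8.npz");print(f["pos"])
edge("w8.npz",(.278,.30),(.49,.63),(.22,.30))
edge("w5.npz",(.080,.098),(.49,.63),(.22,.30))
edge("w1.npz",(.122,.140),(.49,.63),(.22,.30))
E
```

```text
[0.46924193 0.20405999 0.26215296]
w8.npz 16 y at x=562 270.34 deg 1.07
w5.npz 24 y at x=562 269.03 deg 0.69
w1.npz 24 y at x=562 269.12 deg 0.94
```

Call:
arm_command(
  steps="-0.0035 0.0065 0.02 -0.0013 0 0.001;0 0 0.04 0 0 0;0 0 0.05 0 0 0;0 0 0.05 0 0 0;0 0 0.05 0 0 0;0 0 0.05 0 0 0;0 0 0.03 0 0 0;0 0 0.02 0 0 0;0 0 0.01 0 0 0;0 0 0 0 0 0",
)

```text
time_s: 20.93
position: [0.4725, 0.2032, 0.1676]
ee_rot: [0.001, 0.701, 0.713, 0.001]
contact_force: [0.0, 0.4, -2.9]
width: 0.148
grip_force: 88.3
```

```bash
python3 - <<'E'
from e import *
o,im,d,W=look("w9.png");z=o["position"][2]+.029
edge("w9.npz",(z-.014,z+.008),(.49,.63),(.22,.30))
q=W[(abs(W[...,2]-.0885)<.008)&(W[...,1]>.26)&(W[...,1]<.28)&(W[...,0]>.45)&(W[...,0]<.66)];print(len(q))
# inner-side rim heights of the upper along x (sag)
c=im.astype(int);g=(c[...,0]-c[...,2]<15)&(abs(W[...,2]-z)<.02)&(W[...,1]>.258)&(W[...,1]<.275)
P=W[g]
for a in np.arange(.48,.66,.03):
    s=P[(P[:,0]>a)&(P[:,0]<a+.03)]
    if len(s): print(a.round(2),np.percentile(s[:,2],90).round(4),len(s))
E
```

```text
t 20.93 [0.4725 0.2032 0.1676] th 0.93 zaxis [ 0.003 -0.    -1.   ] f [ 0.   0.4 -2.9] w 0.14821116771454473 q6 0.24
w9.npz 16 y at x=562 268.99 deg 0.78
2104
0.48 0.1976 1137
0.51 0.1975 1360
0.54 0.1976 1068
0.57 0.1975 358
```

Call:
arm_command(
  steps="0 -0.003 0.02 0 0 0;0 0 0.02 0 0 0;0 0 0.02 0 0 0;0 0 0.015 0 0 0;0 0 0.01 0 0 0;0 0 0.005 0 0 0;0 0 0 0 0 0",
)

```text
time_s: 21.57
position: [0.4717, 0.2032, 0.1408]
ee_rot: [0.001, 0.701, 0.713, 0.001]
contact_force: [-0.3, -1.2, -3.0]
width: 0.146
grip_force: 88.2
```

Call:
arm_command(
  steps="0 0 0.005 0 0 0;0 0 0.005 0 0 0;0 0 0 0 0 0",
)

```text
time_s: 21.82
position: [0.472, 0.2033, 0.1382]
ee_rot: [0.001, 0.701, 0.713, 0.001]
contact_force: [-0.1, 1.0, -2.2]
width: 0.148
grip_force: 88.2
```

Call:
arm_command(
  steps="0 0 0.005 0 0 0;0 0 0.005 0 0 0;0 0 0 0 0 0",
)

```text
time_s: 22.07
position: [0.4718, 0.2032, 0.135]
ee_rot: [0.001, 0.701, 0.713, 0.001]
contact_force: [-0.2, -0.3, -2.0]
width: 0.149
grip_force: 88.2
```

Call:
arm_command(
  steps="0 0 0.005 0 0 0;0 0 0.003 0 0 0;0 0 0 0 0 0",
)

```text
time_s: 22.32
position: [0.4719, 0.2032, 0.1326]
ee_rot: [0.001, 0.701, 0.713, 0.001]
contact_force: [0.4, -0.5, -2.3]
width: 0.147
grip_force: 88.2
```

Call:
arm_command(
  steps="0 0 0.003 0 0 0;0 0 0 0 0 0;0 0 0 0 0 0",
)

```text
time_s: 22.57
position: [0.472, 0.2033, 0.132]
ee_rot: [0.001, 0.701, 0.713, 0.001]
contact_force: [-0.5, 0.9, -2.1]
width: 0.148
grip_force: 88.2
```

Call:
arm_command(
  steps="0 0 0.003 0 0 0;0 0 0.002 0 0 0;0 0 0 0 0 0",
)

```text
time_s: 22.82
position: [0.4722, 0.2034, 0.1314]
ee_rot: [0.002, 0.701, 0.713, 0.002]
contact_force: [-3.5, -1.3, 4.5]
width: 0.147
grip_force: 89.3
```

Call:
arm_command(
  steps="0 0 0.003 0 0 0;0 0 0 0 0 0;0 0 0 0 0 0",
)

```text
time_s: 23.07
position: [0.4723, 0.2034, 0.1314]
ee_rot: [0.002, 0.701, 0.713, 0.002]
contact_force: [-6.5, -1.2, 11.4]
width: 0.147
grip_force: 90.3
```

Contact is at the height expected for the lugs, so I'll release, retreat and inspect.

Call:
arm_command(
  steps="0 0 0 0 0 0;0 0 0 0 0 0;0 0 0 0 0 0;0 0 0 0 0 0;0 0 0 0 0 0;0 0 -0.02 0 0 0;0 0 -0.06 0 0 0;0 0 -0.1 0 0 0;0 0 -0.1 0 0 0;0 0 -0.1 0 0 0;0 0 -0.1 0 0 0;0 0 -0.06 0 0 0",
  gripper=1,
)

```text
time_s: 24.07
position: [0.4724, 0.2036, 0.296]
ee_rot: [0.003, 0.701, 0.713, 0.004]
contact_force: [0.7, -0.1, 0.3]
width: 1.0
grip_force: 0.0
```

```bash
python3 - <<'E'
from e import *
o,im,d,W=look("w10.png")
g,P=fit(W,im,(.148,.172),(.44,.70,.10,.30))
edge("w10.npz",(.148,.172),(.49,.63),(.22,.30))
q=W[g];q=q[q[:,2]>.155];k=np.c_[q[:,:2]-q[:,:2].mean(0),np.ones(len(q))];print("tilt",np.linalg.lstsq(k,q[:,2],rcond=None)[0].round(4))
b,d2=snapshot("scene");save("s10.png",np.hstack([cv2.resize(im[60:320,200:500],None,fx=1.3,fy=1.3),cv2.resize(b[150:300,250:400],(338,338))]))
E
```

```text
t 24.07 [0.4724 0.2036 0.296 ] th 0.92 zaxis [ 0.009  0.001 -1.   ] f [ 0.7 -0.1  0.3] w 1.00000269256177 q6 0.24
n 5936 z 0.1604 rect [564.1 203.6] [196.3 130.5] 0.79
w10.npz 24 y at x=562 268.49 deg 0.44
tilt [-0.003   0.0026  0.1604]
```

View pics/s10.png

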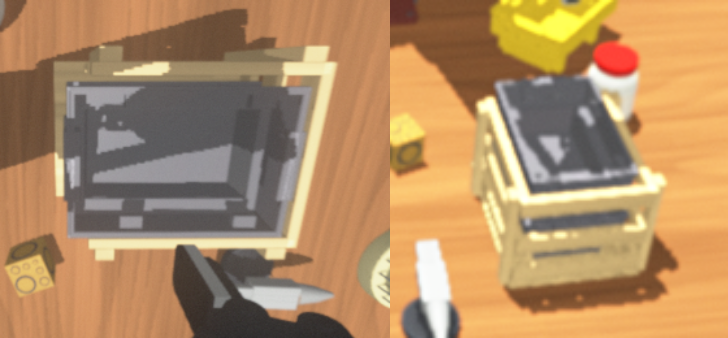

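The tote sits on top with its rim at 160.4 mm (161 expected). It is level within 0.003 rad and centred within about 2 mm; the bystanders in these two views look undisturbed. Handing in.

```bash
python3 -c "
from plant import *
print(close_job())"
```

```text
the job is handed in; nothing more can be done
None
```

The job is handed in at about 24 s of the 59 s allowed (no verdict came back): the upper tote stands end for end on the lower tote's lugs, released and level, with its rim within 1 mm of the expected height.

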